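# Tip the grinding ball from its insert boat into the rinse pan

### The arm

A 7-joint arm with a two-finger parallel gripper is mounted at the origin on the work surface. World frame = base frame: x ahead of the robot, y to its left, z up, the work surface at z = 0. Lengths are in m, angles in rad, forces in N, time in s.
With the tool pointing down it reaches from about 0.425 to 0.875 m from the base axis. Payload 4.7 kg.
Tool frame: the origin (TCP) lies midway between the tips of the shut fingers; the grasp point (between the pads) lies ctrl.grasp_offset behind it (ctrl.grasp_offset is the distance from the TCP to the grasp point, in m); z points along the fingers, y is the line along which they close (so a half turn about z gives the same grasp; the last joint's range is limited). The gripper opens to 87 mm and grips with 3 to 60 N. Pads are 19 mm wide; open, the fingers measure 117 mm over their backs; the gripper's body (75 mm by 190 mm) begins 51 mm behind the grasp point.
Start: joints at [1.177, 0.321, -0.07, 1.45, 0.023, 1.371, -0.057], TCP at [0.258, -0.597, 0.223] pointing down, gripper open.
Joint ranges: [-2.86, 2.86], [-0.3, 2.09], [-1.38, 1.24], [0.06, 2.45], [-1.56, 4.7], [0.09, 2.05], [-2.69, 2.69]. Speed limits (rad/s): [2.57, 2.57, 3.14, 3.14, 3.14, 3.14, 3.14].

### API

Orientations are given as a rotation vector (axis times angle).
In Python, from bench import ctrl gives the robot as it stands. The module is installed in compiled form; this text tells all that it offers.
- The arm moves only by the tool jog_arm, never from a script. Its argument "moves" is one flat list of numbers, 7 for each row, row after row: the shift along the tool's x, y, z in units of 30 cm (1.0 is 30 cm), then the turn, a rotation vector about the tool's x, y, z in units of 60 degrees (1.0 is 60 degrees), then the gripper's target within -1 to 1 (fully open at 1, half-way at 0, shut at -1). In form: [x, y, z, wx, wy, wz, fingers, x, y, z, wx, wy, wz, fingers, ...]. A call has exactly 8 rows; each row is the pose to reach, as a shift and turn from the pose commanded when the call began, along the tool's axes at that moment; what a row does not reach only later rows make up. A row lasts 1/8 s, in which the tool goes at most 62.5 mm and 10.7 degrees, less where a joint would pass 70% of its speed; a pose out of reach is approached as far as the arm can. A call with a number of a shift or a turn outside -1 to 1 is refused whole. A call with a gripper value outside its range is refused whole. The fingers move at their own pace and stop on an object; "newtons" is the grip in N (left out, the last holds). Time passes only in rows, so rows that repeat a pose let the fingers close, or fill a call up. It gives the time, the measured TCP pose, the force, the opening and the grip force at its end, in the units of the state.
- ctrl.get_state(): the state, without advancing time (a new reading comes with each control period).
- ctrl.get_image(name): name is "side" or "top" or "wrist"; returns a dict with "pixels" (480x640x3 uint8, red, green, blue), "fx", "fy", "cx", "cy" (pixels), "dist" ([k1, k2, p1, p2, k3] as OpenCV has them; the pictures are not rectified), "xyz" and "rotation" of the camera in the world; the wrist camera has in their place "tool_from_camera" (4x4, takes a point from camera to tool coordinates, whose origin is the TCP and whose axes are the flange's). Camera axes: x right, y up, looking along -z (the intrinsics and any distortion apply to the point x, -y, -z); pixel columns grow to the right and rows downward; lengths in m; the calibration is good to about 2 mm. A picture is of the moment at which its call begins: read the wrist's pose just before it. There is no depth.
- ctrl.close_job(): hands the job in; it is judged then, once.
The state is a dict: "time": time; "joint_positions": joint angles; "qd": joint speeds; "joint_torque": joint torques, N m; "position": TCP position; "tool_rot": TCP orientation; "ft_force": force on the tool from outside, world axes, zero at the start; "torque": the same for the moment, N m; "grip_width": opening from 0.0 (shut) to 1.0 (fully open); "grip_force": force on a finger pad.
Only numpy, scipy, OpenCV 4.12 (cv2) and the standard library are available. Lean on these libraries where they do the work, as an engineer would, in place of code of your own. Each camera call takes 0.05 s, during which the arm holds its last target. There are 200 camera calls.

### The job

The white ceramic grinding ball is due for a rinse. Lift the metal boat that holds it straight up out of its snug slot in the rack, keeping it level so the ball stays in, and tip the ball out of it into the open steel pan. Then set the emptied boat down gently, standing upright, in the middle of the black rubber mat.

Things in the scene. Friction and masses are not known exactly. Their poses are not given: they have to be found in the camera images.
- boat: Dark metal boat holding the ball, about 0.3 kg, 160 long (x), 60 wide (y), rim 36 mm up. Origin: centre of underside, z up. Fixed handle bar across its middle along y, 60 long, 10 thick (x), 56 to 80 mm above the underside: pinch it from above, fingers closing along x. It sits in a slot of a fixed grey rack with 34 mm high walls, 2.5 mm play all round: lift it 35 mm or more, level, to clear.
- ball_center (a point): Centre of the white ceramic ball, 30 mm across, about 85 g, loose on the boat's flat 42 mm long floor. Beyond it the floor rises at 29 degrees to the rim at both ends, so tipping the boat about its y by 45 degrees or more rolls the ball out over the lower end, under the bar. The rack's two other slots, 70 mm apart along y, hold like boats: one empty, one with a brass disc.
- pan: Open rectangular steel rinse pan, fixed: 200 mm along its x, 180 along its y, 60 high, walls and floor 4 mm thick. Origin: centre of its underside. Rack, pan and mat stand side by side on the bench in any order, their x axes (and the boat's) pointing away from the robot within 12 degrees.
- mat: Flat black rubber drying mat with thin grey ribs, fixed: 200 mm along its x, 170 mm along its y, 5 mm thick. Origin: centre of its underside.
Mind the look-alikes: they are no part of the job. What is shaped like the boat but pink is not meant.

How it is judged:
By the outcome, as a careful person would: the job done as asked, in the order asked, and still so for the second after the job is handed in, with the robot touching nothing.
It also fails if it takes over 51 s, if anything falls off the work surface, if the arm or the gripper's body presses on something with over 40 N, if the wrist force passes 120 N, or if a joint passes its speed limit or range.

## Working session

There is one attempt and no reset: what is moved stays moved. The work goes in short steps, Python scripts to look and compute and a tool call to move; the robot and the scene stay as the last step left them, time stands still between calls to the robot, and variables do not carry over. Pictures are saved under pics/ and viewed, at most 10 in all, crops included, and the job is handed in when it is done.

Besides the shell and the picture viewer there is one more tool, called after ">>>" in YAML: its name, and indented under it one key for each argument. jog_arm: Moves the arm, as the interface text tells. Its arguments: {"type":"object","properties":{"moves":{"type":"array"},"newtons":{"type":"number"}},"required":["moves"]}

```bash
mkdir -p pics; cat > h.py <<'E'
import numpy as np, cv2
from scipy.spatial.transform import Rotation as R
from bench import ctrl
def grab(n):
    s=ctrl.get_state(); im=ctrl.get_image(n); return s,im
def campose(im,s=None):
    if 'tool_from_camera' in im:
        T=np.array(im['tool_from_camera']); Rt=R.from_rotvec(s['tool_rot']).as_matrix()
        return Rt@T[:3,:3], Rt@T[:3,3]+np.array(s['position'])
    r=np.array(im['rotation'],float)
    if r.shape!=(3,3): r=R.from_rotvec(r).as_matrix()
    return r,np.array(im['xyz'])
def K(im): return np.array([[im['fx'],0,im['cx']],[0,im['fy'],im['cy']],[0,0,1.]])
def pix2z(im,px,z,s=None):
    r,p=campose(im,s)
    u=cv2.undistortPoints(np.array(px,float).reshape(-1,1,2),K(im),np.array(im['dist'],float)).reshape(-1,2)
    d=np.c_[u[:,0],-u[:,1],-np.ones(len(u))]@r.T
    z=np.broadcast_to(z,len(u))
    return p+d*((z-p[2])/d[:,2])[:,None]
def proj(im,P,s=None):
    r,p=campose(im,s); c=(np.array(P,float)-p)@r; c=c*[1,-1,-1]
    return cv2.projectPoints(c.reshape(-1,1,3),np.zeros(3),np.zeros(3),K(im),np.array(im['dist'],float))[0].reshape(-1,2)
E
python3 - <<'E'
from h import *
import pickle
for n in ['top','side']:
    s,im=grab(n); pickle.dump((s,im),open(n+'0.pkl','wb'))
    cv2.imwrite(f'pics/{n}0.png',im['pixels'][:,:,::-1]); print(n,{k:v for k,v in im.items() if k!='pixels'})
print(s, ctrl.grasp_offset)
E
```

```text
top {'fx': 447.05773733790187, 'fy': 447.05773733790187, 'cx': 318.0662471823379, 'cy': 246.90569759680295, 'dist': array([-0.09321716,  0.        ,  0.        ,  0.        ,  0.        ]), 'xyz': array([0.34836634, 0.03567662, 0.97636977]), 'rotation': array([ 0.03428315, -0.05538799, -1.58519661])}
side {'fx': 520.0339549400708, 'fy': 520.0339549400708, 'cx': 318.67208301961, 'cy': 236.87472489807374, 'dist': array([-0.01491205,  0.        ,  0.        ,  0.        ,  0.        ]), 'xyz': array([-0.32038907, -0.68311176,  0.62927688]), 'rotation': array([ 0.98788095, -0.42502762, -0.7398014 ])}
{'time': 0.05, 'joint_positions': array([ 1.17709872,  0.32178786, -0.07007215,  1.45162071,  0.02261614,
        1.37079265, -0.05692522]), 'qd': array([ 8.04689676e-05, -1.66111678e-04, -8.97773290e-04,  7.99657544e-04,
       -1.91331027e-04,  3.49151947e-04, -1.99868582e-04]), 'joint_torque': array([ 2.62253898e-04, -4.92993379e+01, -4.06085076e-01, -3.13703763e+01,
       -6.41827611e-02,  3.98555968e-02,  1.06217267e-04]), 'position': array([ 0.257516  , -0.5962397 ,  0.22151149]), 'tool_rot': array([-3.07479377e+00, -6.35774774e-01,  7.55918317e-04]), 'ft_force': array([-0.90805196, -0.42003786, -0.19579202]), 'torque': array([-0.02500144,  0.00622677, -0.03774603]), 'grip_force': 0.0, 'grip_width': 1.000040783413187} 0.0187
```

View pics/top0.png

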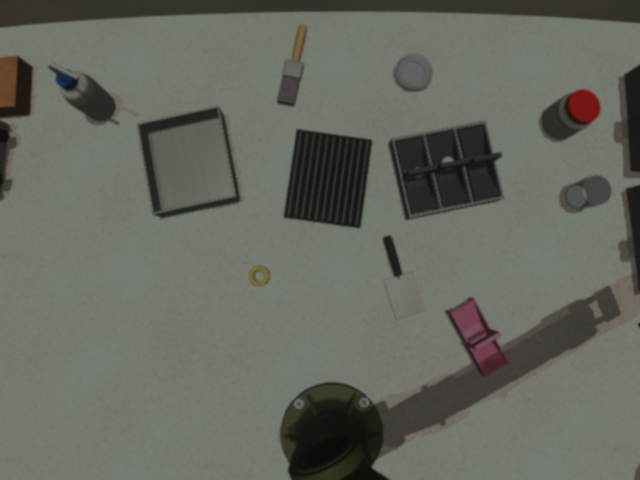

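View pics/side0.png

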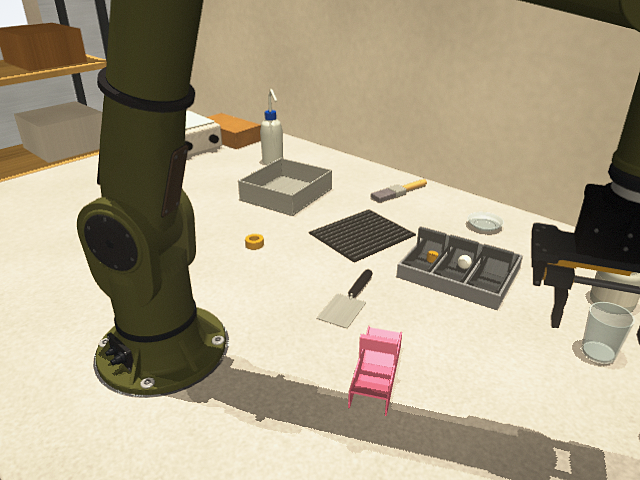

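The top view shows the pan (190,162), mat (329,178) and rack (446,170). The boats in the rack hold the brass disc (left, ~420,172), the white ball (middle, ~447,162) and nothing (right, ~478,160). The pink boat-shaped thing at (478,337) is a decoy. I'll confirm this in an enlarged crop.

```bash
python3 - <<'E'
from h import *
import pickle
s,im=pickle.load(open('top0.pkl','rb')); s2,im2=pickle.load(open('side0.pkl','rb'))
a=cv2.resize(im['pixels'][110:225,380:510],None,fx=5.2,fy=5.2,interpolation=cv2.INTER_CUBIC)
a=np.clip(a.astype(float)*2.2,0,255).astype('uint8')
cv2.imwrite('pics/rack.png',a[:,:,::-1])
def f(n,px,z): 
    P=pix2z(im,px,z); print(n,P[:,:2].round(4).tolist(),'c',P[:,:2].mean(0).round(4), 'sides',[round(float(np.linalg.norm(P[i]-P[(i+1)%4])),3) for i in range(4)],'yaws',[round(float(np.degrees(np.arctan2(*(P[i]-P[(i+1)%4])[[1,0]]))),1) for i in range(4)])
f('pan',[[139,124],[219,109],[239,201],[155,215]],.06)
f('mat',[[298,130],[371,140],[360,226],[286,216]],.005)
f('rack',[[390,138],[487,123],[502,200],[408,217]],.034)
# ball: triangulate
r1,p1=campose(im);r2,p2=campose(im2)
A=pix2z(im,[[447,162]],0)[0]-p1; B=pix2z(im2,[[464,261]],0)[0]-p2
t=np.linalg.lstsq(np.c_[A,-B],p2-p1,rcond=None)[0]; print('ball',p1+A*t[0],p2+B*t[1])
E
```

```text
pan [[0.6676, 0.3994], [0.6955, 0.2279], [0.498, 0.1851], [0.4719, 0.361]] c [0.5833 0.2934] sides [0.174, 0.202, 0.178, 0.199] yaws [99.2, 12.2, -81.6, -168.9]
mat [[0.6646, 0.0629], [0.6402, -0.0992], [0.4481, -0.0702], [0.4723, 0.0913]] c [ 0.5563 -0.0038] sides [0.164, 0.194, 0.163, 0.194] yaws [81.4, -8.6, -98.5, 171.6]
rack [[0.6358, -0.1366], [0.6702, -0.3539], [0.4983, -0.3788], [0.4632, -0.1703]] c [ 0.5669 -0.2599] sides [0.22, 0.174, 0.211, 0.176] yaws [99.0, 8.2, -80.4, -169.0]
ball [ 0.58508494 -0.26320519  0.022792  ] [ 0.58439391 -0.26235228  0.02235313]
```

View pics/rack.png

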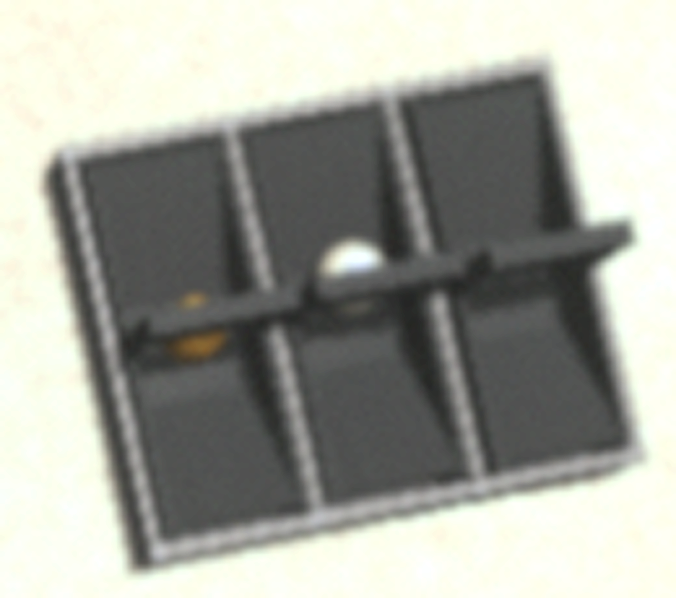

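The crop confirms it. The middle boat holds the white ball (crop 352,270), the left one the brass disc and the right one is empty. All sizes match, and the triangulated ball height is 22.5 mm. Next I'll move above the middle boat and refine with the wrist camera.

```bash
cat >> h.py <<'E'
def Rtool(yaw,tilt=0):
    """tool y along boat x (yaw deg), z down; tilt>0 points fingers toward +boat x (near end lowers)"""
    a=np.radians(yaw); y=np.array([np.cos(a),np.sin(a),0]); z=np.array([0,0,-1.])
    B=np.c_[np.cross(y,z),y,z]
    return B@R.from_rotvec([-np.radians(tilt),0,0]).as_matrix()
def delta(p,yaw,tilt=0):
    """from the measured pose to TCP p: move units"""
    s=ctrl.get_state(); R0=R.from_rotvec(s['tool_rot']).as_matrix()
    d=R0.T@(np.array(p)-s['position'])/.3; w=R.from_matrix(R0.T@Rtool(yaw,tilt)).as_rotvec()/(np.pi/3)
    print('pos',s['position'].round(4),'j',s['joint_positions'].round(2),'t',s['time'],'f',s['ft_force'].round(1)); print('delta',d.round(3),w.round(3)); return d,w
E
python3 - <<'E'
from h import *
delta([.565,-.26,.25],9.4)
E
```

```text
pos [ 0.2575 -0.5963  0.2216] j [ 1.18  0.32 -0.07  1.45  0.02  1.37 -0.06] t 0.1 f [ 0.7 -0.   0.4]
delta [ 1.385 -0.623 -0.094] [-1.000e-03 -1.000e-03 -1.267e+00]
```

>>> jog_arm:
  moves: [0.12,-0.04,-0.02,0,0,-0.1,1,0.25,-0.1,-0.05,0,0,-0.22,1,0.4,-0.15,-0.08,0,0,-0.35,1,0.55,-0.22,-0.1,0,0,-0.48,1,0.68,-0.28,-0.1,0,0,-0.6,1,0.8,-0.34,-0.1,0,0,-0.72,1,0.92,-0.4,-0.1,0,0,-0.83,1,1.0,-0.44,-0.1,0,0,-0.9,1]

```text
time: 1.1
position: [0.482, -0.3545, 0.2522]
tool_rot: [-2.447, -1.969, -0.0]
ft_force: [-0.4, -0.2, -0.4]
grip_width: 0.998
grip_force: 0.0
```

```bash
python3 - <<'E'
from h import *
delta([.565,-.26,.25],9.4)
E
```

```text
pos [ 0.482  -0.3545  0.2522] j [ 0.9   0.22 -0.36  1.53  0.08  1.41  0.31] t 1.1 f [-0.4 -0.2 -0.4]
delta [0.367 0.203 0.008] [-0.    -0.001 -0.363]
```

>>> jog_arm:
  moves: [0.1,0.05,0,0,0,-0.1,1,0.2,0.1,0,0,0,-0.2,1,0.3,0.16,0,0,0,-0.3,1,0.35,0.19,0,0,0,-0.35,1,0.367,0.203,0,0,0,-0.363,1,0.367,0.203,0,0,0,-0.363,1,0.367,0.203,0,0,0,-0.363,1,0.367,0.203,0,0,0,-0.363,1]

```text
time: 2.1
position: [0.5637, -0.2636, 0.2526]
tool_rot: [2.04, 2.389, -0.001]
ft_force: [0.5, -0.0, 0.9]
grip_width: 1.0
grip_force: 0.0
```

```bash
python3 - <<'E'
from h import *
import pickle
s,im=grab('wrist'); pickle.dump((s,im),open('w1.pkl','wb'))
a=im['pixels']; print(a.mean(), im['tool_from_camera'])
cv2.imwrite('pics/w1.png',a[:,:,::-1])
delta([.565,-.26,.25],9.4)
E
```

```text
117.72443467881945 [[-2.50422784e-04  9.65132092e-01  2.61763220e-01  7.22726487e-02]
 [ 9.99999955e-01  2.85219298e-04 -9.49389509e-05 -3.97304001e-04]
 [-1.66288550e-04  2.61763184e-01 -9.65132119e-01 -1.63745245e-01]
 [ 0.00000000e+00  0.00000000e+00  0.00000000e+00  1.00000000e+00]]
pos [ 0.5638 -0.2634  0.2526] j [ 0.77  0.28 -0.47  1.47  0.13  1.42  0.46] t 2.15 f [-1.1  0.6  0.5]
delta [0.01  0.006 0.009] [-0.     0.    -0.006]
```

View pics/w1.png

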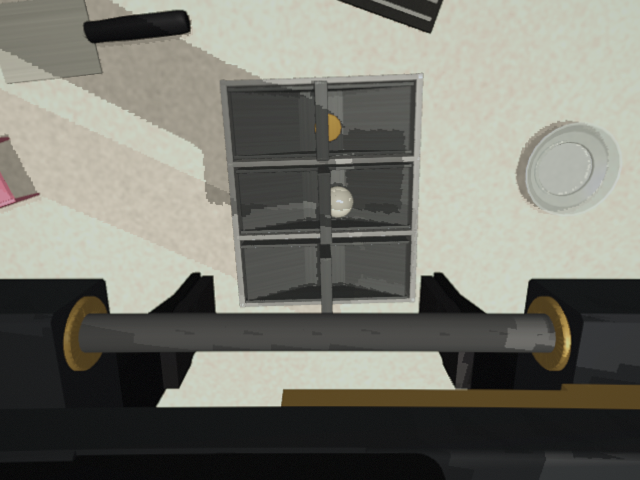

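The wrist view shows the rack corners at (221,82), (423,74), (415,303) and (240,306). The middle boat holds the ball at (341,202), and its bar runs along columns ~319–332 over rows ~166–245.

```bash
python3 - <<'E'
from h import *
import pickle
s,im=pickle.load(open('w1.pkl','rb'))
P=pix2z(im,[[221,82],[423,74],[415,303],[240,306]],.034,s); print(P.round(4)[:,:2],P.mean(0).round(4))
for i in range(4):
    d=P[(i+1)%4]-P[i]; print(np.linalg.norm(d).round(3), np.degrees(np.arctan2(d[1],d[0])).round(2))
a=cv2.resize(im['pixels'][70:310,215:430],None,fx=2.5,fy=2.5,interpolation=cv2.INTER_CUBIC)
a=np.clip(a.astype(float)*1.8,0,255).astype('uint8')
cv2.imwrite('pics/w1c.png',a[:,:,::-1])
for z in (.083,.085): print('bar',pix2z(im,[[321,90],[324,205],[326,245]],z,s).round(4)[:,:2].tolist())
print('ball',pix2z(im,[[341,202]],.0225,s).round(4))
E
```

```text
[[ 0.4643 -0.1726]
 [ 0.6368 -0.1387]
 [ 0.6775 -0.3509]
 [ 0.5035 -0.3818]] [ 0.5705 -0.261   0.034 ]
0.176 11.11
0.216 -79.15
0.177 -169.9
0.213 100.61
bar [[0.5516, -0.1687], [0.5683, -0.2565], [0.5755, -0.2903]]
bar [[0.5516, -0.1688], [0.5682, -0.2562], [0.5754, -0.2897]]
ball [[ 0.5871 -0.2627  0.0225]]
```

View pics/w1c.png

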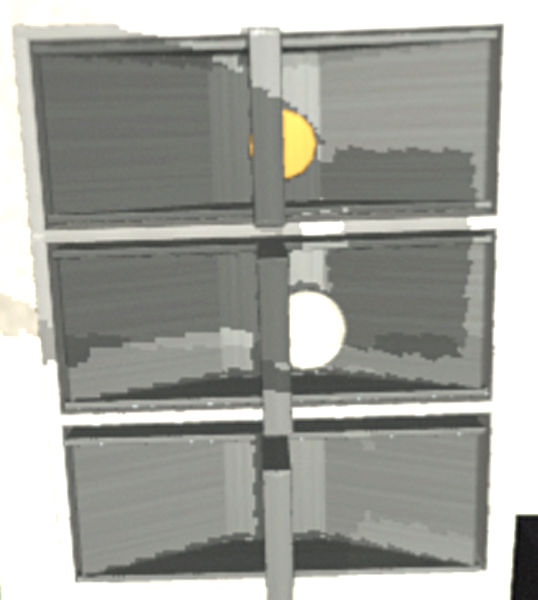

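The crop shows the middle bar's top face from about (324,173) to (326,244) in full pixels, and the ball sits just beyond it, toward +x.

```bash
python3 - <<'E'
from h import *
import pickle
s,im=pickle.load(open('w1.pkl','rb'))
for z in (.080,.084,.088):
    P=pix2z(im,[[324.2,172.8],[325.8,244]],z,s); d=P[1]-P[0]; print(z,P.mean(0).round(4),np.linalg.norm(d).round(4),np.degrees(np.arctan2(d[1],d[0])).round(2)+90)
a=np.radians(10.3)
print(delta([.5703,-.2615,.12],10.3))
E
```

```text
0.08 [ 0.5698 -0.2605  0.08  ] 0.0606 10.590000000000003
0.084 [ 0.5696 -0.2597  0.084 ] 0.0599 10.590000000000003
0.088 [ 0.5694 -0.2589  0.088 ] 0.0591 10.590000000000003
pos [ 0.5638 -0.2634  0.2526] j [ 0.77  0.28 -0.47  1.47  0.13  1.42  0.46] t 2.15 f [-1.1  0.6  0.5]
delta [0.003 0.022 0.442] [-0.     0.    -0.021]
(array([0.00292096, 0.02248791, 0.44209744]), array([-0.00021434,  0.00045568, -0.02083422]))
```

>>> jog_arm:
  moves: [0.006,0.023,0.1,0,0,-0.022,1,0.006,0.023,0.2,0,0,-0.022,1,0.006,0.023,0.3,0,0,-0.022,1,0.006,0.023,0.4,0,0,-0.022,1,0.006,0.023,0.5,0,0,-0.022,1,0.006,0.023,0.58,0,0,-0.022,1,0.006,0.023,0.6,0,0,-0.022,1,0.006,0.023,0.6,0,0,-0.022,1]

```text
time: 3.15
position: [0.5709, -0.2598, 0.0728]
tool_rot: [2.01, 2.414, -0.0]
ft_force: [-0.2, -0.9, -0.3]
grip_width: 0.997
grip_force: 0.0
```

```bash
python3 - <<'E'
from h import *
delta([.5702,-.2602,.053],10.4)
E
```

```text
pos [ 0.5709 -0.2598  0.0728] j [ 0.75  0.42 -0.45  1.67  0.2   1.1   0.42] t 3.15 f [-0.2 -0.9 -0.3]
delta [-0.001 -0.002  0.066] [0.    0.    0.001]
```

>>> jog_arm:
  moves: [0,-0.002,0.03,0,0,0,1,0,-0.002,0.06,0,0,0,1,0,-0.002,0.066,0,0,0,1,0,-0.002,0.066,0,0,0,-0.6,0,-0.002,0.066,0,0,0,-1,0,-0.002,0.066,0,0,0,-1,0,-0.002,0.066,0,0,0,-1,0,-0.002,0.066,0,0,0,-1]
  newtons: 35

```text
time: 4.15
position: [0.5703, -0.2597, 0.0528]
tool_rot: [2.009, 2.415, -0.0]
ft_force: [0.1, 0.2, -0.6]
grip_width: 0.518
grip_force: 0.0
```

>>> jog_arm:
  moves: [0,0,0,0,0,0,-1,0,0,0,0,0,0,-1,0,0,0,0,0,0,-1,0,0,0,0,0,0,-1,0,0,0,0,0,0,-1,0,0,0,0,0,0,-1,0,0,0,0,0,0,-1,0,0,0,0,0,0,-1]

```text
time: 5.15
position: [0.5702, -0.2597, 0.0527]
tool_rot: [-2.01, -2.415, 0.0]
ft_force: [-0.5, 0.4, 1.0]
grip_width: 0.11
grip_force: 35.0
```

The grip reads 0.11 × 87 mm ≈ 10 mm, which matches the bar. Now I'll lift slowly and level.

>>> jog_arm:
  moves: [0,0,-0.01,0,0,0,-1,0,0,-0.03,0,0,0,-1,0,0,-0.06,0,0,0,-1,0,0,-0.09,0,0,0,-1,0,0,-0.13,0,0,0,-1,0,0,-0.17,0,0,0,-1,0,0,-0.2,0,0,0,-1,0,0,-0.2,0,0,0,-1]

```text
time: 6.15
position: [0.5709, -0.26, 0.1139]
tool_rot: [2.008, 2.413, 0.001]
ft_force: [0.4, -0.0, -3.9]
grip_width: 0.111
grip_force: 35.0
```

>>> jog_arm:
  moves: [0,0,-0.03,0,0,0,-1,0,0,-0.08,0,0,0,-1,0,0,-0.14,0,0,0,-1,0,0,-0.2,0,0,0,-1,0,0,-0.26,0,0,0,-1,0,0,-0.3,0,0,0,-1,0,0,-0.32,0,0,0,-1,0,0,-0.32,0,0,0,-1]

```text
time: 7.15
position: [0.5703, -0.2597, 0.2089]
tool_rot: [2.009, 2.415, -0.0]
ft_force: [-0.0, 0.6, -3.3]
grip_width: 0.112
grip_force: 35.0
```

```bash
python3 - <<'E'
from h import *
s,im=grab('side'); cv2.imwrite('pics/s1.png',im['pixels'][:,:,::-1])
delta([.57,.27,.22],11)
E
```

```text
pos [ 0.57   -0.2596  0.2083] j [ 0.77  0.31 -0.47  1.52  0.14  1.34  0.46] t 7.2 f [ 0.4 -0.3 -3.9]
delta [ 1.736  0.321 -0.039] [-0.001 -0.    -0.009]
```

View pics/s1.png

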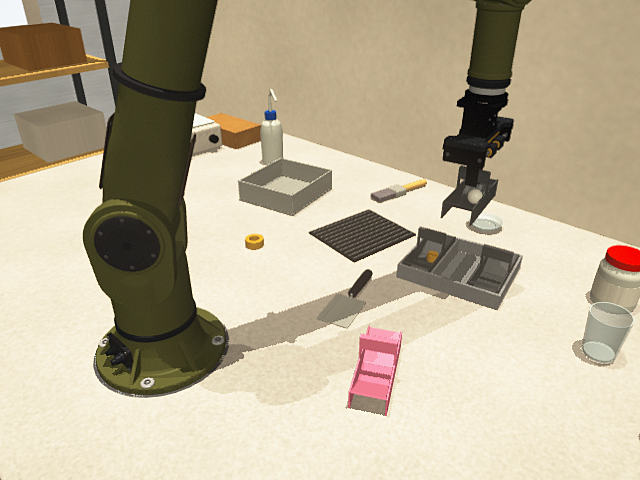

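The boat is lifted level with the ball inside (475,196), and the measured load is 3.8 N. Before tipping I'll fit a kinematic model to check that a 50–60° tilt over the pan is within the joint ranges.

```bash
cat > kin.py <<'E'
from h import *
from scipy.optimize import least_squares
J=[[1.17709872,.32178786,-.07007215,1.45162071,.02261614,1.37079265,-.05692522],[.90,.22,-.36,1.53,.08,1.41,.31],[.77,.28,-.47,1.47,.13,1.42,.46],[.75,.42,-.45,1.67,.20,1.10,.42]]
P=[[.2575,-.5962,.2215],[.482,-.3545,.2522],[.5638,-.2634,.2526],[.5709,-.2598,.0728]]
s=ctrl.get_state(); J.append(s['joint_positions']); P.append(s['position'])
def fk(q,v,sg=(-1,1,-1,1,-1,1,-1)):
    d1,a,b,c,e,f=v; p=np.array([0,0,d1]); M=np.eye(3)
    off=[None,[0,0,0],[e,0,a],[0,0,0],[f-e,0,b],[0,0,0],[0,0,c]]
    seq='zyzyzyz'
    for i in range(7):
        M=M@R.from_euler(seq[i],sg[i]*q[i]).as_matrix()
        if i>0: p=p+M@np.array(off[i],float)
    return p,M
def fit(sg):
    g=lambda v:np.concatenate([fk(q,v,sg)[0]-p for q,p in zip(J,P)]+[[.01*v[4],.01*v[5]]])
    return least_squares(g,[.35,.4,.4,.25,0,0])
E
python3 - <<'E'
from kin import *
import itertools
best=[]
for s in itertools.product([1,-1],repeat=3):
    sg=(-1,1,s[0],1,s[1],1,s[2]); r=fit(sg); M=fk(J[-1],r.x,sg)[1]
    best.append((np.sqrt((r.fun**2).mean()),sg,r.x.round(3)))
best.sort(key=lambda b:b[0])
for b in best[:3]: print(*b)
sg=best[0][1]; v=best[0][2]
M=fk(J[-1],v,sg)[1]; T=R.from_rotvec(ctrl.get_state()['tool_rot']).as_matrix(); print((M.T@T).round(2))
E
```

```text
0.006391045742799302 (-1, 1, -1, 1, 1, 1, 1) [-0.238  0.519  0.517 -0.091 -0.018  0.008]
0.006391045742799302 (-1, 1, -1, 1, 1, 1, -1) [-0.238  0.519  0.517 -0.091 -0.018  0.008]
0.006900313944435147 (-1, 1, -1, 1, -1, 1, 1) [ 0.461  0.625  0.531  0.681 -0.053  0.01 ]
[[ 0.82 -0.56 -0.13]
 [ 0.52  0.82 -0.24]
 [ 0.24  0.13  0.96]]
```

```bash
python3 - <<'E'
from kin import *
import itertools
RV=[[-3.07479377,-.635774774,7.55918317e-04],[-2.447,-1.969,0],[2.04,2.389,-.001],[2.01,2.414,0],s['tool_rot']]
out=[]
for sg in itertools.product([1,-1],repeat=7):
  if sg[1]<0: continue
  Q=[R.from_matrix(fk(q,[0]*6,sg)[1]).inv()*R.from_rotvec(r) for q,r in zip(J,RV)]
  e=max((Q[0].inv()*x).magnitude() for x in Q[1:]); out.append((e,sg,Q[0].as_rotvec().round(3)))
out.sort(key=lambda b:b[0])
for o in out[:3]: print(*o)
r=fit(out[0][1]); print(r.x.round(4),np.abs(r.fun).max())
E
```

```text
0.01005834200183282 (-1, 1, -1, 1, -1, 1, -1) [-0.    -0.     1.571]
0.3449558931337332 (-1, 1, -1, -1, 1, -1, -1) [-0.528 -0.471  1.518]
0.3642512138903542 (-1, 1, -1, 1, 1, 1, -1) [ 0.033 -0.037  1.562]
[ 0.4611  0.6253  0.5311  0.6805 -0.0532  0.0103] 0.022541956350190906
```

>>> jog_arm:
  moves: [0.03,0.008,0,0,0,0,-1,0.09,0.025,0,0,0,0,-1,0.18,0.05,0,0,0,0,-1,0.29,0.08,0,0,0,0,-1,0.42,0.115,0,0,0,0,-1,0.56,0.153,0,0,0,0,-1,0.7,0.19,0,0,0,0,-1,0.84,0.23,0,0,0,0,-1]

```text
time: 8.2
position: [0.5917, 0.004, 0.2087]
tool_rot: [-2.007, -2.416, -0.0]
ft_force: [0.3, -0.7, -3.2]
grip_width: 0.11
grip_force: 35.0
```

>>> jog_arm:
  moves: [0.14,0.038,0,0,0,-0.02,-1,0.28,0.076,0,0,0,-0.06,-1,0.42,0.115,0,0,0,-0.11,-1,0.56,0.153,0,0,0,-0.16,-1,0.7,0.19,0,0,0,-0.2,-1,0.82,0.223,0,0,0,-0.23,-1,0.91,0.25,0,0,0,-0.25,-1,0.96,0.262,0,0,0,-0.26,-1]

```text
time: 9.2
position: [0.6155, 0.3016, 0.2085]
tool_rot: [-1.657, -2.667, -0.0]
ft_force: [-0.8, 0.3, -2.7]
grip_width: 0.109
grip_force: 35.0
```

```bash
python3 - <<'E'
from h import *
delta([.617,.30,.18],26,15)
s,im=grab('top'); cv2.imwrite('pics/t2.png',im['pixels'][:,:,::-1])
import pickle; pickle.dump((s,im),open('t2.pkl','wb'))
E
```

```text
pos [0.6155 0.3016 0.2085] j [ 0.02  0.5  -0.74  1.35  0.33  1.42 -0.25] t 9.2 f [-0.8  0.3 -2.7]
delta [-0.007  0.002  0.095] [-0.251 -0.002  0.005]
```

>>> jog_arm:
  moves: [0,0,0,-0.03,0,0,-1,0,0,0,-0.08,0,0,-1,0,0,0,-0.15,0,0,-1,0,0,0,-0.22,0,0,-1,0,0,0,-0.28,0,0,-1,0,0,0,-0.31,0,0,-1,0,0,0,-0.33,0,0,-1,0,0,0,-0.33,0,0,-1]

```text
time: 10.25
position: [0.6169, 0.2973, 0.2086]
tool_rot: [1.551, 2.483, 0.431]
ft_force: [-0.2, 0.2, -3.4]
grip_width: 0.11
grip_force: 35.0
```

```bash
cat > kin.py <<'E'
from h import *
from scipy.optimize import least_squares
sg=(-1,1,-1,1,-1,1,-1)
J=[[1.17709872,.32178786,-.07007215,1.45162071,.02261614,1.37079265,-.05692522],[.90,.22,-.36,1.53,.08,1.41,.31],[.77,.28,-.47,1.47,.13,1.42,.46],[.75,.42,-.45,1.67,.20,1.10,.42],[.77,.31,-.47,1.52,.14,1.34,.46],[.02,.5,-.74,1.35,.33,1.42,-.25]]
P=[[.2575,-.5962,.2215],[.482,-.3545,.2522],[.5638,-.2634,.2526],[.5709,-.2598,.0728],[.57,-.2596,.2083],[.6155,.3016,.2085]]
W=[1,.3,.3,.3,.3,.3]
s=ctrl.get_state(); J.append(s['joint_positions']); P.append(s['position']); W.append(1)
def fk(q,v):
    d1,x1,a,e,x4,b,x6,c=v; p=np.array([0,0,d1]); M=np.eye(3)
    off=[[x1,0,0],[0,0,0],[e,0,a],[x4,0,0],[0,0,b],[x6,0,0],[0,0,c]]
    for i,k in enumerate('zyzyzyz'):
        M=M@R.from_euler(k,sg[i]*q[i]).as_matrix(); p=p+M@np.array(off[i],float)
    return p,M@R.from_euler('z',np.pi/2).as_matrix()
g=lambda v:np.concatenate([w*(fk(q,v)[0]-p) for q,p,w in zip(J,P,W)]+[.003*v[[1,3,4,6]]])
fit=least_squares(g,[.35,0,.4,0,0,.4,0,.25]); v=fit.x
E
python3 - <<'E'
from kin import *
print(v.round(3),np.abs(fit.fun).max().round(4),(fk(J[-1],v)[0]-P[-1]).round(4))
M=R.from_rotvec(s['tool_rot']).as_matrix(); print(M.round(3),fk(J[-1],v)[1].round(3), s['joint_positions'].round(3),s['position'].round(4))
E
```

```text
[ 0.212  0.03   0.479 -0.075 -0.015  0.517 -0.03   0.379] 0.0211 [ 0.0012 -0.0024 -0.    ]
[[-0.439  0.846  0.304]
 [ 0.899  0.413  0.147]
 [-0.001  0.338 -0.941]] [[-0.439  0.846  0.304]
 [ 0.899  0.413  0.147]
 [-0.001  0.338 -0.941]] [ 0.202  0.23  -0.793  1.704  0.244  0.94  -0.207] [0.6169 0.2973 0.2086]
```

```bash
python3 - <<'E'
from kin import *
print('fit res',[ (1e3*(fk(q,v)[0]-p)).round(0).tolist() for q,p in zip(J,P)])
lo=np.array([-2.86,-.3,-1.38,.06,-1.56,.09,-2.69]);hi=np.array([2.86,2.09,1.24,2.45,4.7,2.05,2.69])
q0=np.array(J[-1])
for yaw in (12,26,40):
 for tilt in (50,56,62):
  for z in (.11,.15,.19):
   T=Rtool(yaw,tilt); p=np.array([.617,.30,z])
   f=lambda q:np.concatenate([10*(fk(q,v)[0]-p),3*R.from_matrix(T.T@fk(q,v)[1]).as_rotvec(),.003*(q-q0)])
   r=least_squares(f,np.clip(q0,lo+.01,hi-.01),bounds=(lo,hi)); print(yaw,tilt,z,'err mm/deg',(100*np.linalg.norm(r.fun[:3])).round(1),np.degrees(np.linalg.norm(r.fun[3:6])/3).round(2),r.x.round(2))
E
```

```text
fit res [[21.0, 11.0, 0.0], [2.0, 9.0, -7.0], [2.0, 9.0, -3.0], [7.0, 3.0, 2.0], [4.0, 3.0, 0.0], [8.0, -7.0, 6.0], [1.0, -2.0, -0.0]]
12 50 0.11 err mm/deg 0.0 0.0 [ 0.21  0.21 -0.89  2.17  1.64  0.45 -1.82]
12 50 0.15 err mm/deg 0.0 0.0 [ 0.09  0.08 -0.72  2.16  1.36  0.36 -1.58]
12 50 0.19 err mm/deg 0.0 0.0 [ 0.11  0.   -0.73  2.13  1.07  0.35 -1.31]
12 56 0.11 err mm/deg 0.0 0.0 [ 0.46  0.43 -1.28  2.22  1.95  0.76 -2.  ]
12 56 0.15 err mm/deg 0.0 0.0 [ 0.32  0.14 -1.02  2.2   1.76  0.47 -1.96]
12 56 0.19 err mm/deg 0.0 0.0 [ 0.18  0.   -0.81  2.18  1.5   0.35 -1.75]
12 62 0.11 err mm/deg 0.0 0.0 [ 0.47  0.61 -1.36  2.28  2.16  1.   -2.09]
12 62 0.15 err mm/deg 0.0 0.0 [ 0.54  0.4  -1.38  2.25  2.03  0.81 -2.08]
12 62 0.19 err mm/deg 0.0 0.0 [ 0.36  0.05 -1.05  2.22  1.88  0.46 -2.11]
26 50 0.11 err mm/deg 0.0 0.0 [ 0.72  0.49 -1.38  2.18  1.81  0.45 -1.56]
26 50 0.15 err mm/deg 0.0 0.0 [ 0.5   0.11 -0.98  2.17  1.27  0.09 -1.21]
26 50 0.19 err mm/deg 0.0 0.0 [ 0.29 -0.02 -0.78  2.18  0.16  0.1  -0.19]
26 56 0.11 err mm/deg 0.0 0.0 [ 0.72  0.52 -1.38  2.23  2.16  0.51 -1.87]
26 
[... 341 characters left out ...]
  2.2   2.54  0.21 -2.5 ]
40 50 0.11 err mm/deg 0.5 0.23 [ 0.37  0.19 -0.84  2.17 -1.56  0.09  1.83]
40 50 0.15 err mm/deg 0.0 0.0 [ 0.65  0.17 -1.13  2.16 -0.89  0.09  1.15]
40 50 0.19 err mm/deg 0.0 0.0 [ 0.91  0.16 -1.38  2.13 -0.47  0.16  0.73]
40 56 0.11 err mm/deg 11.2 4.91 [ 0.59  0.25 -1.05  2.16 -1.56  0.09  1.88]
40 56 0.15 err mm/deg 5.2 2.28 [ 0.72  0.19 -1.2   2.16 -1.56  0.09  1.84]
40 56 0.19 err mm/deg 0.0 0.0 [ 0.25 -0.01 -0.62  2.19 -1.55  0.27  1.73]
40 62 0.11 err mm/deg 21.4 9.39 [ 0.77  0.35 -1.22  2.16 -1.56  0.09  1.99]
40 62 0.15 err mm/deg 15.6 6.87 [ 0.87  0.28 -1.34  2.16 -1.56  0.09  1.92]
40 62 0.19 err mm/deg 8.7 4.69 [ 0.94  0.15 -1.38  2.15 -1.56  0.16  1.83]
```

```bash
python3 - <<'E'
from kin import *
lo=np.array([-2.86,-.3,-1.38,.06,-1.56,.09,-2.69]);hi=np.array([2.86,2.09,1.24,2.45,4.7,2.05,2.69])
for yaw in (-45,-30,-15,0):
  q=np.array(J[-1])
  for tilt,z in ((20,.2),(30,.18),(40,.16),(50,.15),(58,.145)):
   T=Rtool(yaw,tilt); p=np.array([.607,.295,z])
   f=lambda x:np.concatenate([10*(fk(x,v)[0]-p),3*R.from_matrix(T.T@fk(x,v)[1]).as_rotvec(),.003*(x-q)])
   r=least_squares(f,np.clip(q,lo+.01,hi-.01),bounds=(lo,hi)); q=r.x
   print(yaw,tilt,z,'err mm/deg',(100*np.linalg.norm(r.fun[:3])).round(1),np.degrees(np.linalg.norm(r.fun[3:6])/3).round(2),q.round(2))
E
```

```text
-45 20 0.2 err mm/deg 0.0 0.0 [-0.29  0.37 -0.48  1.52  0.53  1.32 -1.68]
-45 30 0.18 err mm/deg 0.0 0.0 [-0.4   0.38 -0.45  1.59  0.71  1.31 -1.84]
-45 40 0.16 err mm/deg 0.0 0.0 [-0.52  0.42 -0.41  1.65  0.89  1.33 -2.01]
-45 50 0.15 err mm/deg 0.0 0.0 [-0.62  0.48 -0.37  1.69  1.04  1.4  -2.17]
-45 58 0.145 err mm/deg 0.0 0.0 [-0.7   0.54 -0.33  1.7   1.15  1.47 -2.27]
-30 20 0.2 err mm/deg 0.0 0.0 [-0.2   0.31 -0.55  1.6   0.53  1.21 -1.42]
-30 30 0.18 err mm/deg 0.0 0.0 [-0.3   0.29 -0.53  1.7   0.73  1.15 -1.62]
-30 40 0.16 err mm/deg 0.0 0.0 [-0.4   0.31 -0.5   1.79  0.95  1.14 -1.84]
-30 50 0.15 err mm/deg 0.0 0.0 [-0.51  0.36 -0.46  1.86  1.15  1.21 -2.06]
-30 58 0.145 err mm/deg 0.0 0.0 [-0.59  0.41 -0.43  1.9   1.29  1.29 -2.21]
-15 20 0.2 err mm/deg 0.0 0.0 [-0.1   0.26 -0.62  1.66  0.49  1.1  -1.14]
-15 30 0.18 err mm/deg 0.0 0.0 [-0.17  0.21 -0.6   1.8   0.69  0.98 -1.34]
-15 40 0.16 err mm/deg 0.0 0.0 [-0.26  0.2  -0.57  1.92  0.96  0.92 -1.62]
-15 50 0.15 err mm/deg 0.0 0.0 [-0.35  0.23 -0.55  2.01  1.24  0.95 -1.92]
-15 58 0.145 err mm/deg 0.0 0.0 [-0.43  0.27 -0.53  2.07  1.45  1.04 -2.14]
0 20 0.2 err mm/deg 0.0 0.0 [ 0.01  0.22 -0.68  1.71  0.41  1.01 -0.82]
0 30 0.18 err mm/deg 0.0 0.0 [-0.02  0.15 -0.66  1.87  0.57  0.81 -0.99]
0 40 0.16 err mm/deg 0.0 0.0 [-0.09  0.11 -0.62  2.02  0.88  0.65 -1.31]
0 50 0.15 err mm/deg 0.0 0.0 [-0.16  0.11 -0.61  2.13  1.3   0.63 -1.74]
0 58 0.145 err mm/deg 0.0 0.0 [-0.21  0.14 -0.61  2.2   1.63  0.72 -2.08]
```

Tilting in a plane with yaw −15° (off the radial direction) keeps every joint mid-range. I'll yaw there and come down over the pan at 20° tilt, then tip to about 57°.

```bash
python3 - <<'E'
from h import *
delta([.618,.284,.15],-15,20)
E
```

```text
pos [0.6169 0.2973 0.2086] j [ 0.2   0.23 -0.79  1.7   0.24  0.94 -0.21] t 10.25 f [-0.2  0.2 -3.4]
delta [-0.041 -0.081  0.178] [-0.004 -0.232  0.643]
```

>>> jog_arm:
  moves: [-0.001,-0.003,0.006,0,-0.01,0.03,-1,-0.006,-0.012,0.026,0,-0.034,0.094,-1,-0.013,-0.025,0.055,0,-0.072,0.2,-1,-0.021,-0.041,0.09,0,-0.118,0.326,-1,-0.029,-0.057,0.125,0,-0.162,0.45,-1,-0.036,-0.07,0.155,0,-0.2,0.56,-1,-0.04,-0.079,0.174,0,-0.226,0.628,-1,-0.041,-0.081,0.178,0,-0.232,0.643,-1]

```text
time: 11.25
position: [0.6181, 0.2858, 0.1494]
tool_rot: [2.262, 1.739, 0.301]
ft_force: [-0.6, -0.7, -3.2]
grip_width: 0.114
grip_force: 35.0
```

```bash
python3 - <<'E'
from h import *
s,im=grab('side'); cv2.imwrite('pics/s2.png',im['pixels'][:,:,::-1])
delta([.626,.281,.145],-15,57)
E
```

```text
pos [0.6183 0.2857 0.1496] j [-0.09  0.32 -0.62  1.7   0.54  1.02 -1.18] t 11.3 f [-0.3 -0.6 -2.9]
delta [-0.008  0.022  0.024] [-0.621 -0.     0.001]
```

View pics/s2.png

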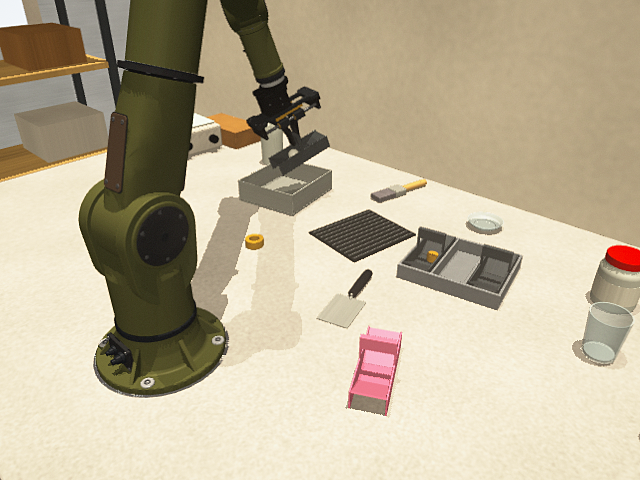

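The boat is tilted over the pan (about 300,155) with its near end lower. Now I'll tip it.

>>> jog_arm:
  moves: [0,0.002,0.002,-0.05,0,0,-1,-0.002,0.006,0.006,-0.14,0,0,-1,-0.004,0.01,0.012,-0.26,0,0,-1,-0.006,0.015,0.017,-0.38,0,0,-1,-0.008,0.02,0.022,-0.5,0,0,-1,-0.008,0.022,0.024,-0.58,0,0,-1,-0.008,0.022,0.024,-0.621,0,0,-1,-0.008,0.022,0.024,-0.621,0,0,-1]

```text
time: 12.3
position: [0.6255, 0.2812, 0.1448]
tool_rot: [1.78, 1.371, 0.742]
ft_force: [-0.2, 1.0, -2.6]
grip_width: 0.107
grip_force: 35.0
```

>>> jog_arm:
  moves: [0,0,0,0,0,0,-1,0,0,0,0,0,0,-1,0,0,0,0,0,0,-1,0,0,0,0,0,0,-1,0,0,0,0,0,0,-1,0,0,0,0,0,0,-1,0,0,0,0,0,0,-1,0,0,0,0,0,0,-1]

```text
time: 13.3
position: [0.6261, 0.2805, 0.1456]
tool_rot: [1.78, 1.368, 0.743]
ft_force: [-0.5, -0.7, -2.5]
grip_width: 0.11
grip_force: 35.0
```

```bash
python3 - <<'E'
from h import *
s,im=grab('side'); s2,i2=grab('top')
a=im['pixels'][70:230,200:390]; b=i2['pixels'][90:250,100:290]
c=np.hstack([cv2.resize(x,None,fx=2.1,fy=2.1,interpolation=cv2.INTER_CUBIC) for x in (a,np.clip(b*1.8,0,255).astype('uint8'))])
cv2.imwrite('pics/tip.png',c[:,:,::-1])
delta([.6,.27,.23],-15,0)
E
```

```text
pos [0.6261 0.2804 0.1457] j [-0.44  0.29 -0.49  2.07  1.46  1.01 -2.16] t 13.4 f [ 0.4  0.5 -2.6]
delta [-0.056  0.195 -0.216] [0.951 0.    0.001]
```

View pics/tip.png

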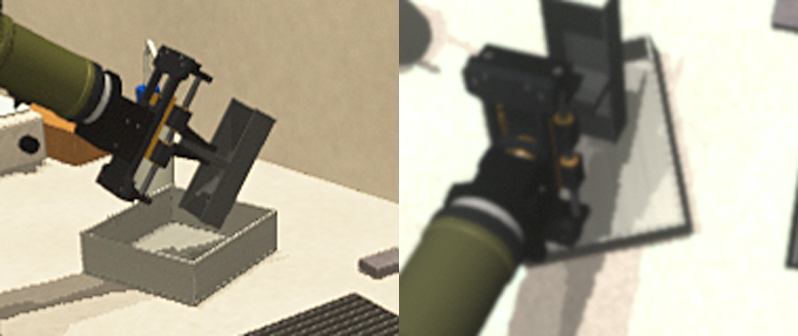

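>>> jog_arm:
  moves: [-0.004,0.012,-0.014,0.06,0,0,-1,-0.01,0.036,-0.04,0.18,0,0,-1,-0.02,0.068,-0.076,0.33,0,0,-1,-0.03,0.103,-0.115,0.5,0,0,-1,-0.039,0.138,-0.153,0.67,0,0,-1,-0.048,0.168,-0.186,0.82,0,0,-1,-0.054,0.189,-0.209,0.92,0,0,-1,-0.056,0.195,-0.216,0.951,0,0,-1]

```text
time: 14.4
position: [0.6017, 0.268, 0.2301]
tool_rot: [2.494, 1.909, -0.002]
ft_force: [0.1, -0.7, -2.5]
grip_width: 0.109
grip_force: 35.0
```

```bash
python3 - <<'E'
from h import *
delta([.556,-.004,.17],-8.5,0)
E
```

```text
pos [0.6017 0.268  0.2301] j [-0.05  0.39 -0.55  1.4   0.2   1.41 -0.86] t 14.4 f [ 0.1 -0.7 -2.5]
delta [-0.915  0.09   0.202] [-0.     0.002 -0.111]
```

>>> jog_arm:
  moves: [-0.04,0.004,0.01,0,0,-0.005,-1,-0.15,0.015,0.033,0,0,-0.018,-1,-0.3,0.03,0.066,0,0,-0.036,-1,-0.46,0.045,0.1,0,0,-0.056,-1,-0.62,0.06,0.137,0,0,-0.075,-1,-0.77,0.075,0.17,0,0,-0.093,-1,-0.88,0.087,0.194,0,0,-0.107,-1,-0.915,0.09,0.202,0,0,-0.111,-1]

```text
time: 15.4
position: [0.5531, -0.0048, 0.1684]
tool_rot: [2.377, 2.052, -0.005]
ft_force: [-0.6, 0.4, -2.5]
grip_width: 0.111
grip_force: 35.0
```

```bash
python3 - <<'E'
from h import *
s,im=grab('side'); s2,i2=grab('top')
b=np.clip(i2['pixels']*1.8,0,255).astype('uint8')[100:240,110:380]
c=np.vstack([cv2.resize(im['pixels'][130:270,220:490],None,fx=2.1,fy=2.1),cv2.resize(b,None,fx=2.1,fy=2.1)])
cv2.imwrite('pics/p2.png',c[:,:,::-1])
delta([.556,-.004,.062],-8.5,0)
E
```

```text
pos [ 0.5541 -0.0027  0.1691] j [ 0.37  0.18 -0.45  1.75  0.09  1.23 -0.26] t 15.5 f [-0.1  1.  -3. ]
delta [-0.003  0.007  0.357] [-0.     0.002  0.003]
```

View pics/p2.png

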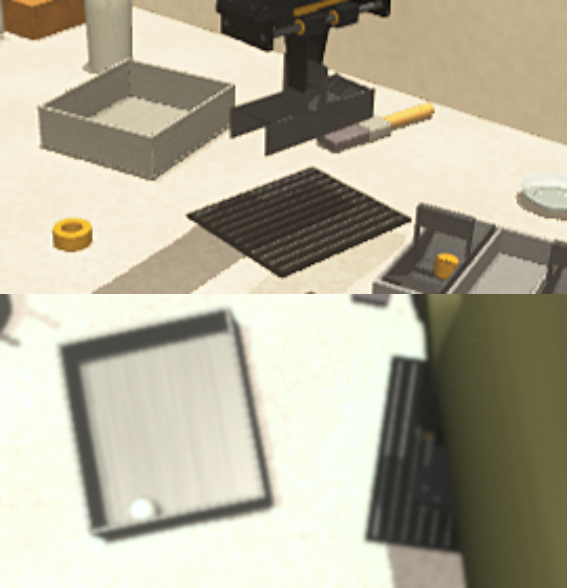

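The ball is in the pan (crop 143,509) and the empty boat hangs level over the mat. I'll lower it now.

>>> jog_arm:
  moves: [0,0.007,0.04,0,0,0.003,-1,-0.003,0.007,0.1,0,0,0.003,-1,-0.003,0.007,0.17,0,0,0.003,-1,-0.003,0.007,0.24,0,0,0.003,-1,-0.003,0.007,0.3,0,0,0.003,-1,-0.003,0.007,0.33,0,0,0.003,-1,-0.003,0.007,0.35,0,0,0.003,-1,-0.003,0.007,0.35,0,0,0.003,-1]

```text
time: 16.5
position: [0.5573, -0.0033, 0.0645]
tool_rot: [2.379, 2.051, -0.001]
ft_force: [-0.6, 0.5, -3.2]
grip_width: 0.111
grip_force: 35.0
```

>>> jog_arm:
  moves: [0,0,0.003,0,0,0,-1,0,0,0.006,0,0,0,-1,0,0,0.009,0,0,0,-1,0,0,0.012,0,0,0,-1,0,0,0.015,0,0,0,-1,0,0,0.018,0,0,0,-1,0,0,0.02,0,0,0,-1,0,0,0.02,0,0,0,-1]

```text
time: 17.5
position: [0.5572, -0.0034, 0.0585]
tool_rot: [2.379, 2.051, -0.001]
ft_force: [-0.2, 0.5, -3.3]
grip_width: 0.113
grip_force: 35.0
```

Not in contact yet at z = 0.0585. I'll creep down 1 mm at a time.

>>> jog_arm:
  moves: [0,0,0.002,0,0,0,-1,0,0,0.003,0,0,0,-1,0,0,0.005,0,0,0,-1,0,0,0.006,0,0,0,-1,0,0,0.007,0,0,0,-1,0,0,0.008,0,0,0,-1,0,0,0.008,0,0,0,-1,0,0,0.008,0,0,0,-1]

```text
time: 18.5
position: [0.5573, -0.0034, 0.0562]
tool_rot: [2.379, 2.051, -0.0]
ft_force: [-0.5, 0.7, -3.0]
grip_width: 0.111
grip_force: 35.0
```

>>> jog_arm:
  moves: [0,0,0.001,0,0,0,-1,0,0,0.002,0,0,0,-1,0,0,0.003,0,0,0,-1,0,0,0.004,0,0,0,-1,0,0,0.005,0,0,0,-1,0,0,0.005,0,0,0,-1,0,0,0.005,0,0,0,-1,0,0,0.005,0,0,0,-1]

```text
time: 19.5
position: [0.5573, -0.0034, 0.0547]
tool_rot: [2.379, 2.051, -0.001]
ft_force: [-0.6, -0.2, -2.4]
grip_width: 0.111
grip_force: 35.0
```

>>> jog_arm:
  moves: [0,0,0.001,0,0,0,-1,0,0,0.002,0,0,0,-1,0,0,0.003,0,0,0,-1,0,0,0.003,0,0,0,-1,0,0,0.004,0,0,0,-1,0,0,0.004,0,0,0,-1,0,0,0.004,0,0,0,-1,0,0,0.004,0,0,0,-1]

```text
time: 20.5
position: [0.5573, -0.0034, 0.0537]
tool_rot: [2.379, 2.051, -0.001]
ft_force: [-2.0, -0.3, 1.1]
grip_width: 0.11
grip_force: 35.0
```

Contact: the force went from −2.9 to +1.1 N. I'll release gently and let the fingers open.

>>> jog_arm:
  moves: [0,0,0,0,0,0,-0.7,0,0,0,0,0,0,-0.6,0,0,0,0,0,0,-0.4,0,0,0,0,0,0,-0.2,0,0,0,0,0,0,0,0,0,0,0,0,0,0.2,0,0,0,0,0,0,0.2,0,0,0,0,0,0,0.2]

```text
time: 21.5
position: [0.5572, -0.0034, 0.0535]
tool_rot: [2.379, 2.051, -0.001]
ft_force: [0.3, -1.1, 0.1]
grip_width: 0.594
grip_force: 0.0
```

>>> jog_arm:
  moves: [0,0,-0.02,0,0,0,0.2,0,0,-0.06,0,0,0,0.2,0,0,-0.12,0,0,0,0.2,0,0,-0.2,0,0,0,0.2,0,0,-0.28,0,0,0,0.2,0,0,-0.36,0,0,0,0.2,0,0,-0.43,0,0,0,0.2,0,0,-0.45,0,0,0,0.2]

```text
time: 22.5
position: [0.5584, -0.0032, 0.1913]
tool_rot: [2.377, 2.049, 0.004]
ft_force: [0.5, 0.2, -0.1]
grip_width: 0.6
grip_force: 0.0
```

```bash
python3 - <<'E'
from h import *
s,im=grab('side'); s2,i2=grab('wrist')
c=np.vstack([cv2.resize(im['pixels'][140:290,220:500],(560,300)),cv2.resize(i2['pixels'],(400,300))[:,:400] if 0 else np.hstack([cv2.resize(i2['pixels'],(400,300)),np.zeros((300,160,3),'uint8')])])
cv2.imwrite('pics/end.png',c[:,:,::-1])
# expected outline of the boat rim if centred at the release pose
a=np.radians(-8.5);M=np.array([[np.cos(a),-np.sin(a)],[np.sin(a),np.cos(a)]])
for n,L,z,c0 in(('rim',[80,30],.041,[.5573,-.0034]),('mat',[100,85],.005,[.556,-.004])):
    X=np.array([[1,1],[1,-1],[-1,-1],[-1,1]])*np.array(L)/1e3@M.T+c0
    print(n,((proj(im,np.c_[X,[z]*4])-[220,140])*2).round().tolist(),(proj(i2,np.c_[X,[z]*4],s2)*.625+[0,300]).round().tolist())
print(s['position'],s['ft_force'])
E
```

```text
rim [[317.0, 131.0], [351.0, 149.0], [252.0, 189.0], [219.0, 169.0]] [[263.0, 412.0], [260.0, 459.0], [135.0, 459.0], [132.0, 412.0]]
mat [[297.0, 137.0], [393.0, 187.0], [270.0, 242.0], [177.0, 183.0]] [[273.0, 367.0], [264.0, 487.0], [128.0, 488.0], [119.0, 366.0]]
[ 0.55842598 -0.00316177  0.19127274] [ 0.53255367  0.15815441 -0.13418148]
```

View pics/end.png

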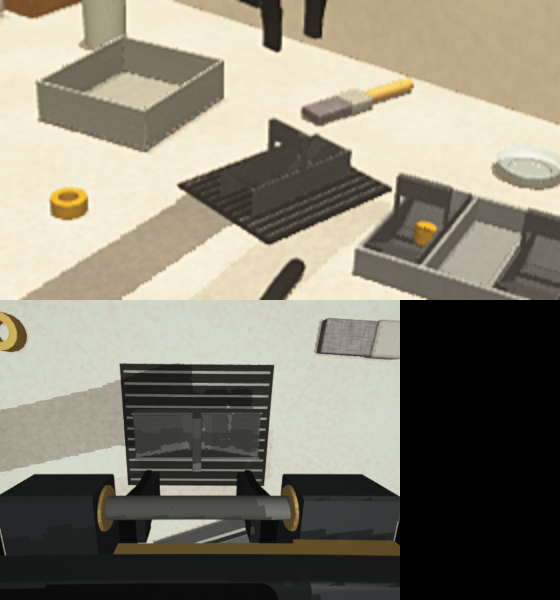

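The empty boat stands upright, centred on the mat. Its rim and the mat outline match the predicted pixels, and the gripper is clear. I'll hand in.

```bash
python3 -c "
from bench import ctrl
print(ctrl.close_job())"
```

```text
the job is handed in; nothing more can be done
None
```

The white ball is in the steel pan, the emptied boat stands upright in the middle of the black mat, and the job was handed in with the gripper clear at about 22.6 s of the 51 s allowed.

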